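Show the calibration log which gauge checks which transmitter

ROBOT

A 6-joint arm with a two-finger parallel gripper is mounted at the origin on the work surface. World frame = base frame: x ahead of the robot, y to its left, z up, the work surface at z = 0. Lengths are in m, angles in rad, forces in N, time in s.
With the tool pointing down it reaches from about 0.35 to 0.975 m from the base axis. Payload 4.9 kg.
Tool frame: the origin (TCP) lies midway between the tips of the shut fingers; the grasp point (between the pads) lies 19 mm behind it; x points along the fingers, z is the direction in which the jaws open and shut, and the axes are right-handed (so a half turn about x gives the same grasp; the last joint's range is limited). The gripper opens to 85 mm and grips with 20 to 120 N. Pads are 22 mm wide; open, the fingers measure 114 mm over their backs; the gripper's body (76 mm by 85 mm) begins 54 mm behind the grasp point. The pads swing forward as they close: fully open they stand 13 mm farther back than shut.
Start: joints at [-0.119, 0.053, 1.613, -0, 1.476, -0.119], TCP at [0.625, 0, 0.231] pointing down, gripper open.
Joint ranges: [-3.01, 3.01], [-1.01, 2.22], [0.06, 2.58], [-1.02, 4.17], [0.09, 2.62], [-3.14, 3.14]. Speed limits (rad/s): [2.57, 2.57, 3.14, 3.14, 3.14, 3.14].

INTERFACE

Orientations are given as [roll, pitch, yaw] about the fixed x, y, z axes, in that order (R = Rz(yaw) Ry(pitch) Rx(roll)).
In Python, from workcell import robot gives the robot as it stands.
- The arm moves only by the tool move_arm, never from a script. Its arguments are lists of equal length, an entry for each row: "delta_pos": the shift along the tool's x, y, z in m, a list of three; "dr": the turn, a rotation vector about the tool's x, y, z in rad, a list of three. In form: {"delta_pos": [[x, y, z], ...], "dr": [[wx, wy, wz], ...]}. A call has 1 to 10 rows; each row is the pose to reach, as a shift and turn from the pose commanded when the call began, along the tool's axes at that moment; what a row does not reach only later rows make up. A row lasts 1/8 s, in which the tool goes at most 62.5 mm and 10.7 degrees, less where a joint would pass 70% of its speed; a pose out of reach is approached as far as the arm can. A call with a gripper value outside its range is refused whole. "jaw" is the finger opening in m, from 0 to 0.0854, set as the call begins (left out, the last holds). The fingers move at their own pace and stop on an object; "squeeze" is the grip in N (left out, the last holds). Time passes only in rows, so rows that repeat a pose let the fingers close. It gives the time, the measured TCP pose, the force and the opening at its end, in the units of the state.
- robot.sense(): the state, without advancing time (a new reading comes with each control period).
- robot.camera(name): name is "scene" or "side" or "wrist"; returns (picture, depth): 420x560x3 uint8, red, green, blue; 420x560 float32, m along the optical axis (not along the pixel's ray), 0 where there is no reading.
- robot.get_calibration(name): a dict with "camera_matrix" (3x3 intrinsics, pixels), "distortion" ([k1, k2, p1, p2, k3] as OpenCV has them; the pictures are not rectified), "extrinsics" (4x4, takes a point from world to camera coordinates); the wrist camera has in their place "hand_eye" (4x4, takes a point from camera to tool coordinates, whose origin is the TCP and whose axes are the tool frame's). Camera axes: x right, y up, looking along -z (the intrinsics and any distortion apply to the point x, -y, -z); pixel columns grow to the right and rows downward; lengths in m; the calibration is good to about 2 mm. A picture is of the moment at which its call begins: read the wrist's pose just before it. get_calibration takes no time and is no camera call.
- robot.hand_in(): hands the job in, once; it reports no verdict.
Trained networks look in the newest picture that a camera, given by its name, has taken for a name from the list of things; names that differ only in an ending like _2 or _b are one class to them, and where a whole thing is asked for, a point or a joint stands for the part that bears it (a point fixed in the world has none). Each returns a list of dicts, best first, with "p" (0 to 1); they miss things now and then, are a little off and sometimes report something else, mostly with a low value. They report only what shows in the picture. A call takes as long as a camera call. They do not tell look-alikes from the thing itself.
- robot.trace(camera, label): "mask" (420x560 bool, what is visible of it) and "point" ([row, column] in pixels, amid what is visible of it).
The state is a dict: "clock": time; "joints": joint angles; "joint_vel": joint speeds; "effort": joint torques, N m; "tcp_pos": TCP position; "tcp_rot": TCP orientation; "contact_force": force on the tool from outside, world axes, zero at the start; "ft_torque": the same for the moment, N m; "opening": finger opening in m.
Only numpy, scipy, OpenCV 4.12 (cv2) and the standard library are available. Lean on these libraries where they do the work, as an engineer would, in place of code of your own. Each camera call takes 0.05 s, during which the arm holds its last target. There are 200 camera calls.

TASK

The bench camera logs whatever is pointed at: press the green button on the log box right down to start a record, then point at the blue gauge with the closed fingertips, two or three centimetres above the middle of its face, for two seconds, then in the same way point at the yellow-capped transmitter, just above the middle of its cap, and finish still pointing there. Touch, push or lift none of the gauges and transmitters, leave the red button and the things lying about alone, and come down over no other gauge or transmitter: travel between them well above them (10 cm or more), or the wrong one gets logged.

Things in the scene. Friction and masses are not known exactly. Their poses are not given: they have to be found in the camera images.
- gauge_blue: digital pressure gauge, squat and round, loose (450 g), 65 mm tall: dark steel foot 60 mm across, short steel neck, then a round blue head 76 mm across from 32 to 64 mm height, white face with a grey display turned up. Origin: centre of its underside, z up.
- gauge_blue_top (a point): the middle of the upward face of the blue gauge, 65 mm above the gauge's underside
- gauge_orange: digital pressure gauge, squat and round, loose (450 g), 65 mm tall: dark steel foot 60 mm across, short steel neck, then a round orange head 76 mm across from 32 to 64 mm height, white face with a grey display turned up. Origin: centre of its underside, z up.
- gauge_orange_top (a point): the middle of the upward face of the orange gauge, 65 mm above the gauge's underside
- tx_yellow: pressure transmitter standing upright, loose (250 g), 90 mm tall: dark round foot 54 mm across, steel body about 36 mm across, and a round yellow cap 38 mm across from 65 to 90 mm height. Origin: centre of its underside, z up.
- tx_yellow_top (a point): the middle of the top of the yellow cap, 90 mm above the transmitter's underside
- tx_green: pressure transmitter standing upright, loose (250 g), 90 mm tall: dark round foot 54 mm across, steel body about 36 mm across, and a round green cap 38 mm across from 65 to 90 mm height. Origin: centre of its underside, z up.
- tx_green_top (a point): the middle of the top of the green cap, 90 mm above the transmitter's underside
- tx_white: pressure transmitter standing upright, loose (250 g), 90 mm tall: dark round foot 54 mm across, steel body about 36 mm across, and a round white cap 38 mm across from 65 to 90 mm height. Origin: centre of its underside, z up.
- tx_white_top (a point): the middle of the top of the white cap, 90 mm above the transmitter's underside
- logbox: the log box: fixed grey box 100 (x) x 150 (y) x 40 mm high on the bench mat, two push buttons on its top. Origin: centre of its underside, its y axis runs from the red button towards the green one, z up.
- green_top (a point): middle of the top of the green push button (34 mm across, in a black housing, pressed straight down), on the +y half of the log box's top, 38 mm from the box's middle
- green (a joint): travel of the green button: 0 out, 0.006 m fully down; a spring (4 N when fully down) brings it back
- red_top (a point): middle of the top of the red push button, of the same make, on the -y half, 76 mm from the green one; not to be pressed
- red (a joint): travel of the red button, as for the green one
- wrench: steel wrench lying on the mat, loose, a bystander. Origin: its underside, x along its length.
- screwdriver: screwdriver lying on the mat, loose, a bystander. Origin: its underside, x along its length.
- jar: small closed amber jar, 50 mm across, 60 mm tall, loose, a bystander. Origin: centre of its underside.
Not all that is in view belongs to the job. What is shaped like the tx_yellow but pink is not meant. Several things have the shape of the logbox; the one meant has the colours described above.

How it is judged:
By the outcome, as a careful person would: the job done as asked, in the order asked, and still so for the second after the job is handed in, with the robot touching nothing.
It also fails if it takes over 51 s, if anything falls off the work surface, if the arm or the gripper's body presses on something with over 40 N, if the wrist force passes 120 N, or if a joint passes its speed limit or range.

## Working session

There is one attempt and no reset: what is moved stays moved. The work goes in short steps, Python scripts to look and compute and a tool call to move; the robot and the scene stay as the last step left them, time stands still between calls to the robot, and variables do not carry over. Pictures are saved under pics/ and viewed, about 8 in all and at most 12, crops included, and the job is handed in when it is done.

Besides the shell and the picture viewer there is one more tool, called after ">>>" by a JSON object that holds its "name" and its "arguments". move_arm: Moves the arm, as the interface text tells. Its arguments: {"type":"object","properties":{"delta_pos":{"type":"array"},"dr":{"type":"array"},"jaw":{"type":"number"},"squeeze":{"type":"number"}},"required":["delta_pos","dr"]}

```bash
mkdir -p pics; cat > h.py <<'E'
import numpy as np, cv2
from workcell import robot
def shot(n,f):
    im,d=robot.camera(n); cv2.imwrite(f'pics/{f}.png',im[:,:,::-1]); np.savez(f'pics/{f}.npz',im=im,d=d); return im,d
def world(n,px,d,T=None):
    """px Nx2 (row,col), depth N -> world"""
    c=robot.get_calibration(n); px=np.atleast_2d(px).astype(float)
    u=cv2.undistortPoints(px[:,::-1].reshape(-1,1,2).copy(),np.array(c['camera_matrix']),np.array(c['distortion'])).reshape(-1,2)
    d=np.atleast_1d(d); P=np.c_[u[:,0]*d,-u[:,1]*d,-d,np.ones(len(d))]
    M=np.linalg.inv(np.array(c['extrinsics'])) if n!='wrist' else T@np.array(c['hand_eye'])
    return (P@M.T)[:,:3]
E
python3 - <<'E'
from h import *
s=robot.sense(); print(s)
a,_=shot('scene','s1'); b,_=shot('side','d1')
E
```

```text
{'clock': 0.0, 'joints': array([-1.18994213e-01,  5.33554053e-02,  1.61430794e+00, -1.22707134e-05,
        1.47599834e+00, -1.18962222e-01]), 'joint_vel': array([-0.00116253, -0.00102114, -0.00080587, -0.00162949, -0.00014464,
        0.00207493]), 'effort': array([ 2.70554956e-04, -3.93670499e+01, -3.70175600e+01, -1.62778279e-04,
        6.93513779e-03, -6.06393527e-06]), 'tcp_pos': array([6.24371012e-01, 7.57958333e-05, 2.30055592e-01]), 'tcp_rot': array([3.02853322, 1.56872726, 3.0285024 ]), 'contact_force': array([ 0.18823695,  0.34053734, -0.00298539]), 'ft_torque': array([-0.00059587,  0.00764089, -0.01202684]), 'opening': 0.08548376614281825}
```

View pics/s1.png

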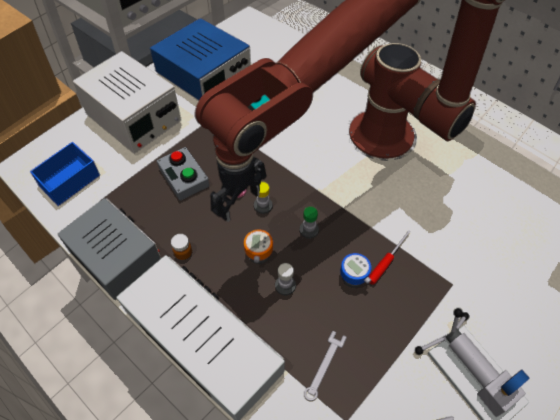

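View pics/d1.png

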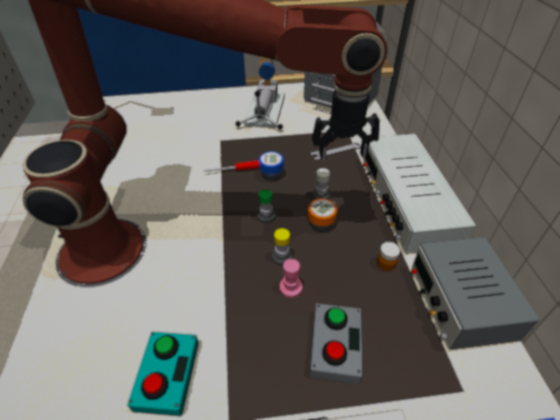

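Candidates:
- **Log box:** the grey one (side 337,341; scene 183,173) is meant. The teal one (side 165,372) is a decoy. On the grey box, green is at side (336,317) and red at (335,352).
- **Transmitters:** yellow is at side (282,240) and scene (263,188). The pink decoy is at side (291,277), with green and white elsewhere.
- **Gauges:** blue is at side (271,162) and scene (356,268). The orange one (side 322,212) is not meant.

```bash
python3 - <<'E'
from h import *
seeds={'side':dict(green=(317,336),red=(351,335),yellow=(236,282),pink=(268,291),blue=(160,271),orange=(208,322),tgreen=(197,265),white=(175,322),jar=(250,389)),
'scene':dict(green=(174,188),red=(157,177),yellow=(188,264),blue=(268,356),orange=(243,258),tgreen=(213,310),white=(271,286))}
for n,f in (('side','d1'),('scene','s1')):
    z=np.load(f'pics/{f}.npz'); D=z['d']
    for k,(r,c) in seeds[n].items():
        rr,cc=np.mgrid[r-22:r+23,c-22:c+23]; rr=rr.ravel();cc=cc.ravel()
        W=world(n,np.c_[rr,cc],D[rr,cc]); ok=D[rr,cc]>0; 
        W=W[ok]; s=world(n,[[r,c]],[D[r,c]])[0]
        W=W[np.hypot(*(W-s)[:,:2].T)<.05]
        zt=np.percentile(W[W[:,2]<s[2]+.02][:,2],97); T=W[abs(W[:,2]-zt)<.005]
        print(n,k,s.round(3),'top',zt.round(3),T.mean(0).round(3),((T.max(0)+T.min(0))/2).round(3),np.ptp(T,axis=0).round(3))
a=cv2.imread('pics/d1.png')[220:400,220:400]; b=cv2.imread('pics/s1.png')[130:310,220:400]
cv2.imwrite('pics/c1.png',cv2.resize(np.hstack([a,b]),None,fx=2.2,fy=2.2,interpolation=3))
E
```

```text
side green [ 0.555 -0.306  0.066] top 0.065 [ 0.556 -0.301  0.064] [ 0.557 -0.3    0.064] [0.032 0.034 0.007]
side red [ 0.537 -0.376  0.064] top 0.065 [ 0.537 -0.374  0.064] [ 0.538 -0.373  0.064] [0.033 0.034 0.007]
side yellow [ 0.47  -0.091  0.09 ] top 0.093 [ 0.469 -0.088  0.092] [ 0.469 -0.086  0.092] [0.036 0.039 0.007]
side pink [ 0.477 -0.189  0.092] top 0.093 [ 0.478 -0.183  0.092] [ 0.478 -0.181  0.092] [0.037 0.039 0.006]
side blue [0.479 0.235 0.069] top 0.069 [0.478 0.242 0.067] [0.479 0.243 0.067] [0.072 0.077 0.007]
side orange [0.591 0.012 0.067] top 0.069 [0.591 0.011 0.067] [0.592 0.013 0.067] [0.074 0.077 0.007]
side tgreen [0.443 0.051 0.09 ] top 0.093 [0.444 0.063 0.092] [0.443 0.064 0.091] [0.035 0.036 0.007]
side white [0.611 0.117 0.092] top 0.093 [0.615 0.126 0.092] [0.615 0.128 0.091] [0.037 0.037 0.006]
side jar [ 0.723 -0.145  0.062] top 0.064 [ 0.726 -0.143  0.062] [ 0.727 -0.142  0.063] [0.045 0.045 0.007]
scene green [ 0.561 -0.294  0.063] top 0.066 [ 0.558 -0.298  0.065] [ 0.558 -0.3    0.066] [0.033 0.037 0.009]
scene red [ 0.54  -0.368  0.062] top 0.067 [ 0.539 -0.373  0.066] [ 0.539 -0.373  0.067] [0.033 0.035 0.009]
scene yellow [ 0.466 -0.083  0.088] top 0.095 [ 0.469 -0.081  0.094] [ 0.472 -0.081  0.094] [0.035 0.03  0.008]
scene blue [0.487 0.249 0.073] top 0.072 [0.48  0.245 0.07 ] [0.48  0.244 0.071] [0.075 0.072 0.009]
scene orange [0.595 0.016 0.067] top 0.071 [0.594 0.014 0.068] [0.593 0.014 0.071] [0.074 0.072 0.01 ]
scene tgreen [0.449 0.066 0.095] top 0.095 [0.447 0.065 0.093] [0.447 0.064 0.094] [0.037 0.036 0.008]
scene white [0.618 0.133 0.094] top 0.096 [0.616 0.128 0.094] [0.616 0.128 0.095] [0.039 0.036 0.008]
```

View pics/c1.png

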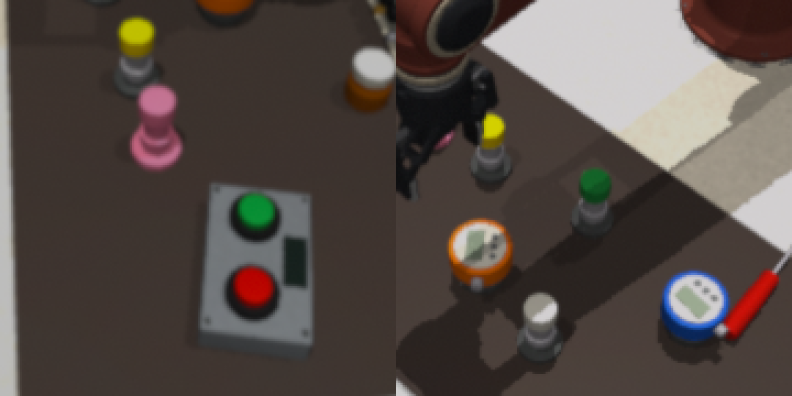

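Yellow, pink, both gauges and the grey box are clearly told apart in the crop, and the two cameras agree to within a few mm, except yellow in y (about 5 mm). Closing the fingers and moving above the green button now; tool z is world x, y is y and x is down.

>>> {"name": "move_arm", "arguments": {"delta_pos": [[0, -0.02, -0.005], [0, -0.06, -0.014], [0, -0.11, -0.025], [0, -0.16, -0.036], [0, -0.21, -0.048], [0, -0.255, -0.058], [0, -0.285, -0.065], [0, -0.3, -0.068], [0, -0.3, -0.068], [0, -0.3, -0.068]], "dr": [[0, 0, 0], [0, 0, 0], [0, 0, 0], [0, 0, 0], [0, 0, 0], [0, 0, 0], [0, 0, 0], [0, 0, 0], [0, 0, 0], [0, 0, 0]], "jaw": 0}}

```text
clock: 1.35
tcp_pos: [0.5571, -0.2991, 0.2312]
tcp_rot: [1.765, 1.57, 1.766]
contact_force: [-0.6, 0.6, 0.2]
opening: 0.0006
```

```bash
python3 - <<'E'
from h import *
from scipy.spatial.transform import Rotation as R
s=robot.sense(); T=np.eye(4); T[:3,:3]=R.from_euler('xyz',s['tcp_rot']).as_matrix(); T[:3,3]=s['tcp_pos']
print(s['clock'],s['tcp_pos'],s['opening'],s['contact_force']); print(T[:3,:3].round(3))
im,D=shot('wrist','w1')
hsv=cv2.cvtColor(im,cv2.COLOR_RGB2HSV)
m=(hsv[:,:,0]>45)&(hsv[:,:,0]<85)&(hsv[:,:,1]>120)&(D>0)
rc=np.argwhere(m); W=world('wrist',rc,D[m],T); t=W[abs(W[:,2]-np.percentile(W[:,2],90))<.004]
print(len(rc),rc.mean(0),t.mean(0).round(4),((t.max(0)+t.min(0))/2).round(4),np.ptp(t,axis=0))
E
```

```text
1.35 [ 0.55713141 -0.29911688  0.2312061 ] 0.0005814409946651946 [-0.57092318  0.55104224  0.16802996]
[[-0.    -0.001  1.   ]
 [ 0.001  1.     0.001]
 [-1.     0.001 -0.   ]]
2093 [255.21691352 290.72575251] [ 0.5574 -0.2839  0.3238] [ 0.5577 -0.2833  0.3238] [0.12203036 0.01144792 0.00782012]
```

View pics/w1.png

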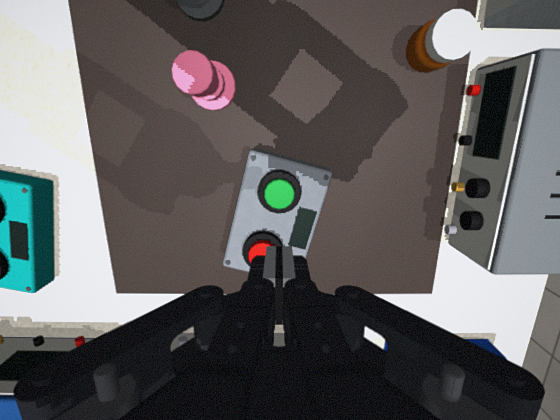

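The wrist view shows the green button at about (192,280) and red at (252,262), with the fingers shut in front. My colour mask also caught the fingers, so I'll restrict it.

```bash
python3 - <<'E'
from h import *
from scipy.spatial.transform import Rotation as R
s=robot.sense(); T=np.eye(4); T[:3,:3]=R.from_euler('xyz',s['tcp_rot']).as_matrix(); T[:3,3]=s['tcp_pos']
z=np.load('pics/w1.npz'); im=z['im'].astype(int); D=z['d']
m=(im[:,:,1]>im[:,:,0]+50)&(im[:,:,1]>im[:,:,2]+50); m[230:]=0; m[:160]=0; m[:,:240]=0; m&=D>0
W=world('wrist',np.argwhere(m),D[m],T); t=W[abs(W[:,2]-np.median(W[:,2]))<.004]
print(m.sum(),t.mean(0).round(4),((t.max(0)+t.min(0))/2).round(4),np.ptp(t,axis=0).round(4))
E
```

```text
698 [ 0.5582 -0.2971  0.0636] [ 0.558  -0.2977  0.063 ] [0.032  0.0325 0.0059]
```

>>> {"name": "move_arm", "arguments": {"delta_pos": [[0.03, 0.001, 0.001], [0.065, 0.001, 0.001], [0.1, 0.001, 0.001], [0.13, 0.001, 0.001], [0.15, 0.001, 0.001], [0.158, 0.001, 0.001], [0.163, 0.001, 0.001], [0.167, 0.001, 0.001], [0.171, 0.001, 0.001], [0.171, 0.001, 0.001]], "dr": [[0, 0, 0], [0, 0, 0], [0, 0, 0], [0, 0, 0], [0, 0, 0], [0, 0, 0], [0, 0, 0], [0, 0, 0], [0, 0, 0], [0, 0, 0]]}}

```text
clock: 2.65
tcp_pos: [0.5586, -0.2995, 0.0612]
tcp_rot: [-0.549, 1.569, -0.549]
contact_force: [0.3, 0.3, 3.2]
opening: 0.0001
```

>>> {"name": "move_arm", "arguments": {"delta_pos": [[0.001, 0, 0], [0.002, 0, 0], [0.003, 0, 0], [0.004, 0, 0], [0.004, 0, 0]], "dr": [[0, 0, 0], [0, 0, 0], [0, 0, 0], [0, 0, 0], [0, 0, 0]]}}

```text
clock: 3.28
tcp_pos: [0.5587, -0.2995, 0.058]
tcp_rot: [-0.638, 1.569, -0.638]
contact_force: [-0.9, 1.2, 8.1]
opening: 0.0003
```

>>> {"name": "move_arm", "arguments": {"delta_pos": [[0.001, 0, 0], [0.002, 0, 0], [0.002, 0, 0], [0.002, 0, 0]], "dr": [[0, 0, 0], [0, 0, 0], [0, 0, 0], [0, 0, 0]]}}

```text
clock: 3.78
tcp_pos: [0.5588, -0.2995, 0.0578]
tcp_rot: [-0.766, 1.57, -0.766]
contact_force: [-4.7, 3.4, 18.3]
opening: 0.0004
```

Button bottomed: another 2 mm of command moved it only 0.2 mm, and the force rose to 18 N. Backing straight up.

>>> {"name": "move_arm", "arguments": {"delta_pos": [[-0.01, 0, 0], [-0.03, 0, 0], [-0.065, 0, 0], [-0.105, 0, 0], [-0.145, 0, 0], [-0.175, 0, 0], [-0.185, 0, 0], [-0.185, 0, 0]], "dr": [[0, 0, 0], [0, 0, 0], [0, 0, 0], [0, 0, 0], [0, 0, 0], [0, 0, 0], [0, 0, 0], [0, 0, 0]]}}

```text
clock: 4.78
tcp_pos: [0.5578, -0.2989, 0.2393]
tcp_rot: [2.821, 1.571, 2.821]
contact_force: [-0.8, 0.0, 0.1]
opening: -0.0004
```

>>> {"name": "move_arm", "arguments": {"delta_pos": [[0, 0.03, -0.004], [0, 0.08, -0.011], [0, 0.135, -0.019], [0, 0.19, -0.027], [0, 0.245, -0.035], [0, 0.3, -0.043], [0, 0.355, -0.051], [0, 0.41, -0.059], [0, 0.46, -0.066], [0, 0.5, -0.072]], "dr": [[0, 0, 0], [0, 0, 0], [0, 0, 0], [0, 0, 0], [0, 0, 0], [0, 0, 0], [0, 0, 0], [0, 0, 0], [0, 0, 0], [0, 0, 0]]}}

```text
clock: 6.02
tcp_pos: [0.4842, 0.2026, 0.2367]
tcp_rot: [-2.905, 1.567, -2.904]
contact_force: [0.5, -0.2, 0.0]
opening: 0.0002
```

>>> {"name": "move_arm", "arguments": {"delta_pos": [[0, 0.025, -0.004], [0, 0.042, -0.006], [0, 0.043, -0.006], [0, 0.043, -0.006]], "dr": [[0, 0, 0], [0, 0, 0], [0, 0, 0], [0, 0, 0]]}}

```text
clock: 6.52
tcp_pos: [0.48, 0.2433, 0.2387]
tcp_rot: [-2.45, 1.57, -2.451]
contact_force: [0.6, 1.1, 0.5]
opening: -0.0
```

```bash
cat > m.py <<'E'
from h import *
import sys
from scipy.spatial.transform import Rotation as R
def run(f,cond,zlo,zhi):
    s=robot.sense(); T=np.eye(4); T[:3,:3]=R.from_euler('xyz',s['tcp_rot']).as_matrix(); T[:3,3]=s['tcp_pos']
    print(s['clock'],s['tcp_pos'].round(4),T[:3,:3].round(3).tolist(),s['contact_force'].round(1))
    im,D=shot('wrist',f); h=cv2.cvtColor(im,cv2.COLOR_RGB2HSV).astype(int)
    m=cond(h)&(D>0); rc=np.argwhere(m); W=world('wrist',rc,D[m],T)
    k=(W[:,2]>zlo)&(W[:,2]<zhi)&(np.hypot(*(W[:,:2]-s['tcp_pos'][:2]).T)<.06); t=W[k]
    print(k.sum(),rc[k].mean(0),t.mean(0).round(4),((t.max(0)+t.min(0))/2).round(4),np.ptp(t,axis=0).round(4))
E
python3 -c "
from m import *
run('w2',lambda h:(h[:,:,0]>100)&(h[:,:,0]<130)&(h[:,:,1]>120),.03,.08)"
```

```text
6.525 [0.48   0.2433 0.2387] [[-0.001, 0.001, 1.0], [-0.001, 1.0, -0.001], [-1.0, -0.001, -0.001]] [0.6 1.1 0.5]
1083 [184.65466297 278.2677747 ] [0.4803 0.2533 0.0648] [0.4805 0.2476 0.0522] [0.0749 0.0747 0.0306]
```

View pics/w2.png

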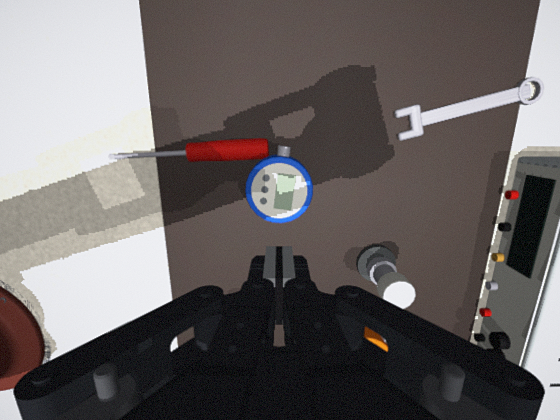

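Below the shut fingertips is the blue gauge at (190,280); three estimates agree on about (0.480, 0.245). Descending to 25 mm above the face and holding.

>>> {"name": "move_arm", "arguments": {"delta_pos": [[0.02, 0.002, 0], [0.05, 0.002, 0], [0.08, 0.002, 0], [0.11, 0.002, 0], [0.13, 0.002, 0], [0.142, 0.002, 0], [0.146, 0.002, 0], [0.146, 0.002, 0], [0.146, 0.002, 0], [0.146, 0.002, 0]], "dr": [[0, 0, 0], [0, 0, 0], [0, 0, 0], [0, 0, 0], [0, 0, 0], [0, 0, 0], [0, 0, 0], [0, 0, 0], [0, 0, 0], [0, 0, 0]]}}

```text
clock: 7.82
tcp_pos: [0.4805, 0.2462, 0.0942]
tcp_rot: [0.349, 1.569, 0.349]
contact_force: [0.1, 0.1, 0.7]
opening: -0.0002
```

>>> {"name": "move_arm", "arguments": {"delta_pos": [[0, 0, 0], [0, 0, 0], [0, 0, 0], [0, 0, 0], [0, 0, 0], [0, 0, 0], [0, 0, 0], [0, 0, 0], [0, 0, 0], [0, 0, 0]], "dr": [[0, 0, 0], [0, 0, 0], [0, 0, 0], [0, 0, 0], [0, 0, 0], [0, 0, 0], [0, 0, 0], [0, 0, 0], [0, 0, 0], [0, 0, 0]]}}

```text
clock: 9.07
tcp_pos: [0.48, 0.246, 0.0933]
tcp_rot: [-2.705, 1.571, -2.705]
contact_force: [-0.5, 0.3, -0.4]
opening: 0.0002
```

>>> {"name": "move_arm", "arguments": {"delta_pos": [[0, 0, 0], [0, 0, 0], [0, 0, 0], [0, 0, 0], [0, 0, 0], [0, 0, 0], [0, 0, 0], [0, 0, 0], [0, 0, 0], [0, 0, 0]], "dr": [[0, 0, 0], [0, 0, 0], [0, 0, 0], [0, 0, 0], [0, 0, 0], [0, 0, 0], [0, 0, 0], [0, 0, 0], [0, 0, 0], [0, 0, 0]]}}

```text
clock: 10.32
tcp_pos: [0.48, 0.246, 0.0933]
tcp_rot: [0.021, 1.571, 0.021]
contact_force: [-0.5, -0.4, -0.2]
opening: -0.0
```

```bash
python3 - <<'E'
from h import *
print(robot.sense()['tcp_pos'])
a,_=shot('scene','s2'); b,_=shot('side','d2')
cv2.imwrite('pics/c2.png',cv2.resize(np.hstack([a[200:330,290:420],b[90:220,200:330]])[:,:,::-1],None,fx=3,fy=3,interpolation=3))
E
```

```text
[0.4799978  0.24600466 0.09333065]
```

View pics/c2.png

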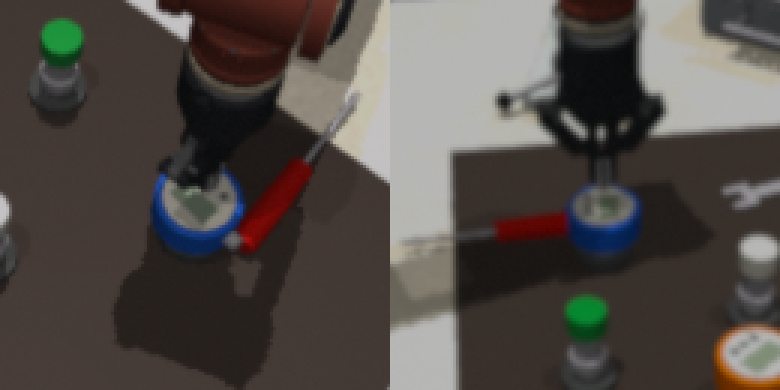

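The tips are poised over the middle of the blue face, clear of it, and have held there over 2.5 s. Going up and across to yellow.

>>> {"name": "move_arm", "arguments": {"delta_pos": [[-0.02, 0, 0], [-0.05, 0, 0], [-0.09, 0, 0], [-0.13, 0, 0], [-0.155, 0, 0], [-0.16, 0, 0], [-0.16, 0, 0]], "dr": [[0, 0, 0], [0, 0, 0], [0, 0, 0], [0, 0, 0], [0, 0, 0], [0, 0, 0], [0, 0, 0]]}}

```text
clock: 11.3
tcp_pos: [0.4799, 0.246, 0.2534]
tcp_rot: [0.384, 1.57, 0.384]
contact_force: [0.2, -0.5, 0.1]
opening: -0.0004
```

>>> {"name": "move_arm", "arguments": {"delta_pos": [[0, -0.03, -0.001], [0, -0.08, -0.002], [0, -0.13, -0.004], [0, -0.18, -0.005], [0, -0.23, -0.007], [0, -0.28, -0.008], [0, -0.315, -0.009], [0, -0.331, -0.01], [0, -0.331, -0.01], [0, -0.331, -0.01]], "dr": [[0, 0, 0], [0, 0, 0], [0, 0, 0], [0, 0, 0], [0, 0, 0], [0, 0, 0], [0, 0, 0], [0, 0, 0], [0, 0, 0], [0, 0, 0]]}}

```text
clock: 12.55
tcp_pos: [0.4699, -0.084, 0.2529]
tcp_rot: [2.258, 1.57, 2.259]
contact_force: [-0.1, 0.3, -0.9]
opening: 0.0
```

```bash
python3 -c "
from m import *
run('w3',lambda h:(h[:,:,0]>22)&(h[:,:,0]<35)&(h[:,:,1]>150),.085,.105)"
```

```text
12.55 [ 0.4699 -0.084   0.2529] [[-0.001, -0.001, 1.0], [0.001, 1.0, 0.001], [-1.0, 0.001, -0.001]] [-0.1  0.3 -0.9]
931 [195.83888292 278.90870032] [ 0.4709 -0.0831  0.0915] [ 0.471  -0.0841  0.0896] [0.0368 0.0375 0.0082]
```

View pics/w3.png

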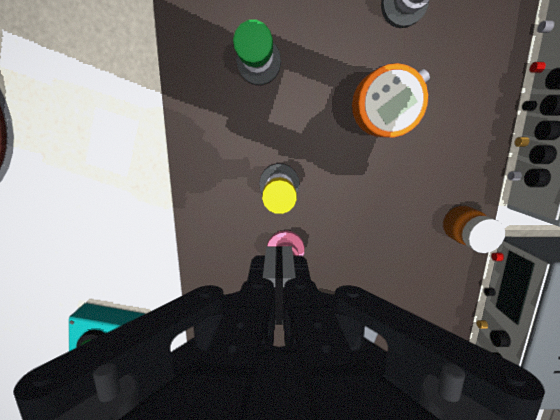

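The yellow cap is at (196,279), with pink behind the fingers; the cap centre is about (0.471, -0.084), top about 0.092. Descending to about 24 mm above it and holding.

>>> {"name": "move_arm", "arguments": {"delta_pos": [[0.02, 0, 0.001], [0.05, 0, 0.001], [0.08, 0, 0.001], [0.105, 0, 0.001], [0.122, 0, 0.001], [0.133, 0, 0.001], [0.137, 0, 0.001], [0.137, 0, 0.001], [0.137, 0, 0.001], [0.137, 0, 0.001]], "dr": [[0, 0, 0], [0, 0, 0], [0, 0, 0], [0, 0, 0], [0, 0, 0], [0, 0, 0], [0, 0, 0], [0, 0, 0], [0, 0, 0], [0, 0, 0]]}}

```text
clock: 13.85
tcp_pos: [0.4714, -0.0852, 0.1171]
tcp_rot: [-0.345, 1.569, -0.345]
contact_force: [0.4, -0.0, -0.0]
opening: -0.0001
```

>>> {"name": "move_arm", "arguments": {"delta_pos": [[0, 0, 0], [0, 0, 0], [0, 0, 0], [0, 0, 0], [0, 0, 0], [0, 0, 0], [0, 0, 0], [0, 0, 0], [0, 0, 0], [0, 0, 0]], "dr": [[0, 0, 0], [0, 0, 0], [0, 0, 0], [0, 0, 0], [0, 0, 0], [0, 0, 0], [0, 0, 0], [0, 0, 0], [0, 0, 0], [0, 0, 0]]}}

```text
clock: 15.1
tcp_pos: [0.471, -0.085, 0.1163]
tcp_rot: [2.594, 1.571, 2.594]
contact_force: [0.2, -0.0, 0.4]
opening: 0.0002
```

>>> {"name": "move_arm", "arguments": {"delta_pos": [[0, 0, 0], [0, 0, 0], [0, 0, 0], [0, 0, 0], [0, 0, 0], [0, 0, 0], [0, 0, 0], [0, 0, 0], [0, 0, 0], [0, 0, 0]], "dr": [[0, 0, 0], [0, 0, 0], [0, 0, 0], [0, 0, 0], [0, 0, 0], [0, 0, 0], [0, 0, 0], [0, 0, 0], [0, 0, 0], [0, 0, 0]]}}

```text
clock: 16.35
tcp_pos: [0.471, -0.085, 0.1163]
tcp_rot: [-0.423, 1.571, -0.423]
contact_force: [0.4, 0.2, -0.1]
opening: -0.0
```

```bash
python3 - <<'E'
from h import *
print(robot.sense()['tcp_pos'])
a,_=shot('scene','s3'); b,_=shot('side','d3')
cv2.imwrite('pics/c3.png',cv2.resize(np.hstack([a[120:290,190:360],b[150:320,200:370]])[:,:,::-1],None,fx=2.3,fy=2.3,interpolation=3))
E
```

```text
[ 0.47100772 -0.0850094   0.11632372]
```

View pics/c3.png

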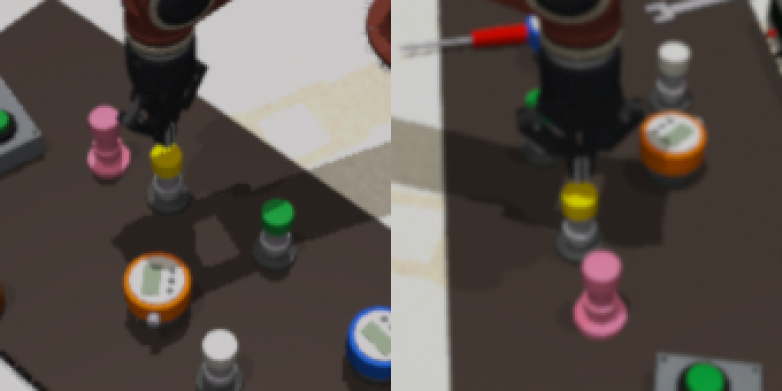

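The tips are just above the middle of the yellow cap, touching nothing, and everything is still upright. Handing in.

```bash
python3 -c "
from workcell import robot
print(robot.hand_in())"
```

```text
the job is handed in; nothing more can be done
None
```

I carried out the whole job in order and handed it in at about 16.5 s on the robot's clock, still pointing at the yellow cap. The hand-in gave no verdict.

- **Green button:** I pressed the green button on the grey log box until it bottomed. At the end another 2 mm of command moved it only 0.2 mm, and the force reached 18 N against the 4 N spring. I did not read the button's travel directly.
- **Blue gauge:** I held the shut fingertips about 26 mm above the middle of its face for over 2.5 s.
- **Travel:** The moves between things were at tip heights of about 0.23 to 0.25 m, 14 cm or more above every gauge and transmitter.
- **Yellow transmitter:** The fingertips finished at (0.471, -0.085, 0.116), about 24 mm above the middle of its cap. They had held there over 2.5 s before hand-in.

The last pictures show the tips over the cap and not touching it, and the transmitters and gauges in view upright. Contact force was about zero. The camera estimates of each target agreed to within about 5 mm in x and y. Measured heights read up to about 5 mm above the nominal ones, so the gaps are good to a few mm. One early wrist measurement of the button was spoilt by the fingers showing in the colour mask, so I redid it before pressing.

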